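# Load the charging dock with the lever-lift cover

### The job

First press the red lever of the white charging dock right down so that its clear cover swings fully open; work the cover by the lever only. Then take the orange power bank out of the stand, lay it flat on the desk and let go, then take it again as it lies and slide it on the dock, lengthwise, in under the grey contact hood until it drops into the recess and lies flat. Finally ease the red lever slowly all the way back up so that the cover comes down gently over it and is fully closed, leaving the black drive in the stand, and the ink bottle and red candle, where they are.

Things in the scene. Friction and masses are not known exactly. Their poses are not given: they have to be found in the camera images.
- dock: fixed white charging dock, a slab 230 (x) x 130 (y) x 30 mm high; origin at the centre of its underside, x from its front (the robot's side) to its back. Its flat top (the deck) has a recess and a grey hood over the recess's back end, no walls beside or in front. A 62 mm high grey gear housing stands on its right (-y) side at x 20 to 105 mm, y -64 to -82 mm
- recess (a point): centre of the floor of the black-floored recess in the deck, 24 mm above the desk, 22 mm behind the dock's origin; axes as the dock's. The recess is 125 (x) x 61 (y) mm and 6 mm deep
- hood (a point): middle of the top of the grey contact hood, 56 mm above the desk. The hood is 42 (x) x 86 (y) mm; under it a gap 22 mm high above the deck and 72 mm wide is open to the front. It overhangs the back 22 mm of the recess, so the power bank cannot go in from straight above: it must slide in from the front
- cover: clear cover with a blue edge, 226 x 126 x 34 mm, over the whole deck when closed; origin on its hinge, which lies along dock y at dock x = 118 mm, 66 mm above the desk; when closed its axes are parallel to the dock's (z up); fully open it has swung up and back by 1.9 rad. Geared to the lever: cover angle = 5.28 x lever angle. It stays wherever the lever is left
- lever (a joint): angle of the red lever: 0 fully up (cover closed), 0.36 rad right down (cover fully open). Held by friction, not by a spring: it takes up to about 10 N down at the pad to press and about 6 N up to raise, and stays where it is left; so to close, the pad must be taken hold of and raised, slower than about 50 mm/s
- lever_pin (a point): the lever's pivot, its axis along dock y, at dock x = 30 mm, y = -137 mm, 52 mm above the desk; the lever points from it to the front, rising by 0.20 rad when up, falling by 0.16 rad when right down; the pad's middle is 120 mm from it
- lever_pad (a point): middle of the top face of the lever's red pad, 50 mm long (dock x), 24 mm wide (dock y), 14 mm thick, with 60 mm of free space between it and the dock; about 83 mm above the desk when up, 40 mm when right down. It can be pinched across its 24 mm from above and then pivots between the fingers
- stand: fixed dark steel stand, 132 (x) x 106 (y) x 32 mm high, origin at the centre of its underside; two slots along its x, 22 mm wide, at y = +30 and -30 mm, slot floors 6 mm above the desk, cheeks up to 32 mm
- power_bank: orange power bank, 120 (x) x 18 (y) x 56 mm (z), 0.18 kg, standing on its long edge in one of the stand's two slots so that its top 30 mm is free; origin at the centre of that long edge (bottom as it stands), x along its length, y through its thickness. Laid flat, either broad face may be up; either end may go first into the dock
- power_bank_center (a point): middle of the power bank, 28 mm above the body origin; 9 mm above what it rests on when flat
- drive: black external drive of the same size, standing in the stand's other slot; stays there; origin at the centre of its lower long edge
- ink_bottle: square dark blue ink bottle, 46 x 46 x 52 mm, bystander; origin at the centre of its underside
- pillar_candle: red pillar candle, 57 mm across, 114 mm tall, upright, bystander; origin at the centre of its underside
Mind the look-alikes: they are no part of the job. Leave any blue, purple or turquoise look-alike of the power_bank alone.

How it is judged (in metres and radians):
On the way, in this order (a step that is already met when the one before it is completed fails the run):
1. the lever is pressed right down and the cover is fully open, the power bank still in the stand (value of joint lever above 0.33 rad and distance of power_bank from where it was at the start of the episode below 0.02 m), for 0.2 s.
2. the power bank lies flat on the desk, let go ((angle between power_bank's own y axis and vertical below 0.1 rad or angle between power_bank's own y axis and vertical above 3.04 rad) and height (world z) of power_bank_center below 0.013 m and contact force between the fingers and power_bank below 0.1 N and linear speed of power_bank below 0.02 m/s), for 0.2 s.
3. the power bank lies flat in the recess under the hood, with the cover still open ((angle between power_bank's own y axis and vertical below 0.1 rad or angle between power_bank's own y axis and vertical above 3.04 rad) and angle between the x axis of power_bank and the x axis of dock, either way round below 0.08 rad and x of power_bank_center in the frame of recess between -0.006 and 0.006 m and y of power_bank_center in the frame of recess between -0.006 and 0.006 m and z of power_bank_center in the frame of recess between 0.005 and 0.0115 m and value of joint lever above 0.25 rad), for 0.2 s.
At the end, for the whole second after the job is handed in: the power bank lies flat at rest in the recess (centre within 6 mm of the recess's along x and y, sunk to its floor, in line within 0.08 rad), the lever is fully up (within 0.015 rad) and the cover closed (within 0.08 rad) ((angle between power_bank's own y axis and vertical below 0.1 rad or angle between power_bank's own y axis and vertical above 3.04 rad) and angle between the x axis of power_bank and the x axis of dock, either way round below 0.08 rad and x of power_bank_center in the frame of recess between -0.006 and 0.006 m and y of power_bank_center in the frame of recess between -0.006 and 0.006 m and z of power_bank_center in the frame of recess between 0.005 and 0.0115 m and value of joint lever below 0.015 rad and angle between cover's own z axis and vertical below 0.08 rad and linear speed of power_bank below 0.02 m/s); the robot touches nothing.
It fails at once if the lever is let up faster than 0.6 rad/s (the cover slams) (velocity of joint lever below -0.6 rad/s).
It fails at once if the cover is pushed directly with more than 3 N instead of by its lever (contact force between any of the fingers, the arm, power_bank and cover above 3 N).
It fails at once if the black drive, the ink bottle or the red candle is moved by more than 30 mm (distance of any of drive, ink_bottle, pillar_candle from where it was at the start of the episode above 0.03 m).
It also fails if it takes over 72 s, if anything falls off the work surface, if the arm or the gripper's body presses on something with over 40 N, if the wrist force passes 120 N, or if a joint passes its speed limit or range.

### The arm

A 6-joint arm with a two-finger parallel gripper is mounted at the origin on a cart in front of the work surface, level with it; the furniture and walls round the work are solid. World frame = base frame: x ahead of the robot, y to its left, z up, the work surface at z = 0. Lengths are in mm, angles in rad, forces in N, time in s.
With the tool pointing down it reaches from about 300 to 875 mm from the base axis. Payload 6.4 kg.
Tool frame: the origin (TCP) lies at the very end of the fingers, on their centre line; the grasp point (between the pads) lies 19 mm behind it (arm.grip_depth is the distance from the TCP to the grasp point, in mm); z points along the fingers, y is the line along which they close (so a half turn about z gives the same grasp; the last joint's range is limited). The gripper opens to 88 mm and grips with 3 to 60 N. Pads are 18 mm wide; open, the fingers measure 123 mm over their backs; the gripper's body (75 mm by 187 mm) begins 45 mm behind the grasp point.
Start: joints at [-1.471, 0.181, 1.607, -0, 1.354, -0.206], TCP at [173.123, -548.333, 238.714] pointing down, gripper open.
Joint ranges: [-2.99, 2.99], [-0.89, 2.07], [0.3, 2.58], [-1.14, 4.28], [0, 2.63], [-3.12, 3.12]. Speed limits (rad/s): [2.57, 2.57, 3.01, 3.14, 3.14, 3.14].

### API

Orientations are given as a unit quaternion [x, y, z, w].
In Python, from cell import telemetry, grab_frame, arm gives the robot as it stands.
- The arm moves only by the tool apply_moves, never from a script. Its argument "commands" is one flat list of numbers, 7 for each row, row after row: the shift along the world's x, y, z in mm, then the turn, a rotation vector about the world's x, y, z in rad, then the closure in counts, from 0 (fully open) to 255 (shut). In form: [tx, ty, tz, ax, ay, az, claw, tx, ty, tz, ax, ay, az, claw, ...]. A call has 1 to 5 rows; each row is the pose to reach, as a shift and turn from the pose commanded when the call began; what a row does not reach only later rows make up. A row lasts 1/8 s, in which the tool goes at most 62.5 mm and 10.7 degrees, less where a joint would pass 70% of its speed; a pose out of reach is approached as far as the arm can. A call with a gripper value outside its range is refused whole. The fingers move at their own pace and stop on an object; the grip force is fixed at half the most. Time passes only in rows, so rows that repeat a pose let the fingers close. It gives the time, the measured TCP pose, the force, the opening and the grip force at its end, in the units of the state.
- telemetry.get_state(): the state, without advancing time (a new reading comes with each control period).
- grab_frame(name): name is "side" or "top"; returns a dict with "frame" (420x560x3 uint8, red, green, blue), "z_map" (420x560 float32, mm along the optical axis (not along the pixel's ray), 0 where there is no reading), "vfov" (degrees; the focal length in pixels is half the picture's height over the tangent of half this angle, whatever the lens; pixels are square), "cx", "cy" (the principal point, pixels), "position" and "orientation" of the camera in the world. Camera axes: x right, y down, z forward; pixel columns grow to the right and rows downward; lengths in mm; the calibration is good to about 2 mm. A picture is of the moment at which its call begins.
- arm.close_job(): hands the job in; it is judged then, once.
The state is a dict: "time_s": time; "joint_pos": joint angles; "dq": joint speeds; "effort": joint torques, N m; "tool_pos": TCP position; "tcp_rot": TCP orientation; "contact_force": force on the tool from outside, world axes, zero at the start; "ft_torque": the same for the moment, N m; "gripper_width": finger opening in mm; "finger_force": force on a finger pad.
Only numpy, scipy, OpenCV 4.12 (cv2) and the standard library are available. Lean on these libraries where they do the work, as an engineer would, in place of code of your own. Each camera call takes 0.05 s, during which the arm holds its last target. There are 200 camera calls.

## Working session

There is one attempt and no reset: what is moved stays moved. The work goes in short steps, Python scripts to look and compute and a tool call to move; the robot and the scene stay as the last step left them, time stands still between calls to the robot, and variables do not carry over. Pictures are saved under pics/ and viewed, at most 10 in all, crops included, and the job is handed in when it is done.

Besides the shell and the picture viewer there is one more tool, called after "Call:" in YAML: its name, and indented under it one key for each argument. apply_moves: Moves the arm, as the interface text tells. Its arguments: {"type":"object","properties":{"commands":{"type":"array"}},"required":["commands"]}

```bash
mkdir -p pics; ls
cat > h.py <<'E'
import numpy as np, cv2
from scipy.spatial.transform import Rotation as R
from cell import telemetry, grab_frame, arm
def grab(n):
    d=grab_frame(n); z=d["z_map"]; h,w=z.shape
    f=h/2/np.tan(np.radians(d["vfov"])/2)
    v,u=np.mgrid[:h,:w]
    P=np.stack([(u-d["cx"])/f*z,(v-d["cy"])/f*z,z],-1)
    o=d["orientation"]; M=R.from_quat(o).as_matrix() if np.size(o)==4 else np.array(o)
    W=P@M.T+np.array(d["position"]); W[z==0]=np.nan
    return d,W
def save(n,img): cv2.imwrite("pics/"+n,np.ascontiguousarray(img[...,::-1]))
E
python3 - <<'E'
from h import *
for n in("top","side"):
    d,W=grab(n); save(n+"0.png",d["frame"]); np.save(n+"W.npy",W); np.save(n+"F.npy",d["frame"]); print(n,d["position"],d["orientation"],d["vfov"],d["cx"],d["cy"])
print(telemetry.get_state())
E
```

```text
pics
top [ 236.49668955   21.94167229 1651.72833181] [ 0.71140199 -0.69647444  0.07082257 -0.06176346] 49.83736603626928 269.44540537306847 215.48367707081633
side [  512.64882549 -1054.65666667   875.02217673] [ 8.94078038e-01 -2.45646193e-02 -8.51760033e-04 -4.47236309e-01] 48.1274696678268 279.58844227750126 214.05687938756896
{'time_s': 0.1, 'joint_pos': array([-1.47129193e+00,  1.81460533e-01,  1.60791086e+00, -4.45908191e-06,
        1.35380249e+00, -2.06300689e-01]), 'dq': array([-0.00020976, -0.00072248, -0.0023767 ,  0.00072318,  0.00057395,
        0.00021219]), 'effort': array([ 1.93380416e-03, -4.34822488e+01, -3.42694438e+01,  7.05375150e-02,
        3.40326922e-02, -3.60716922e-05]), 'tool_pos': array([ 173.07567272, -547.8232423 ,  237.9023541 ]), 'tcp_rot': array([ 9.88332780e-01,  1.52307879e-01,  4.00233462e-05, -7.89600635e-04]), 'contact_force': array([-0.62756094, -0.01240971,  0.32065414]), 'ft_torque': array([ 0.01097085, -0.01723427, -0.02536059]), 'finger_force': 0.0, 'gripper_width': 88.11124355628381}
```

View pics/top0.png

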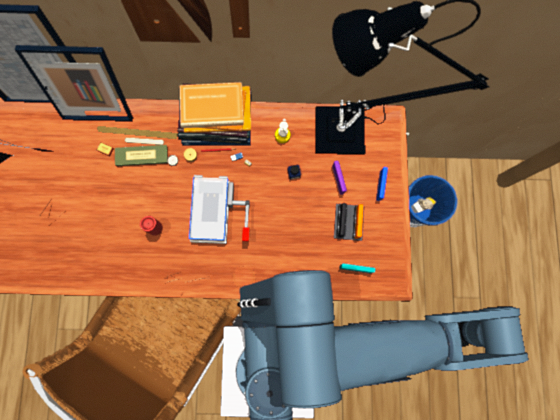

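View pics/side0.png

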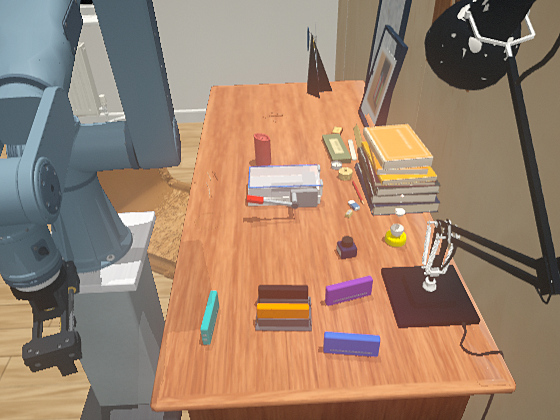

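The top view shows the dock at (210,210), the red lever pad at (246,234), and the stand at (350,221). In the stand, the drive is the black item at about (345,221) and the orange bank is at (360,221). Look-alikes are purple (340,177), blue (383,184) and turquoise (357,269). Only the orange one in the stand fits the description.

Run:
```python
from h import *
F=np.load("topF.npy");W=np.load("topW.npy");SF=np.load("sideF.npy");SW=np.load("sideW.npy")
def rect(name,F,W,box,lo,hi,zr):
    u0,u1,v0,v1=box; hsv=cv2.cvtColor(F,cv2.COLOR_RGB2HSV)
    m=np.zeros(F.shape[:2],bool); m[v0:v1,u0:u1]=cv2.inRange(hsv,np.array(lo),np.array(hi))[v0:v1,u0:u1]>0
    m&=(W[...,2]>zr[0])&(W[...,2]<zr[1])
    p=W[m]
    if len(p)<4: print(name,len(p)); return
    r=cv2.minAreaRect(p[:,:2].astype(np.float32)); print(name,len(p),np.round(r[0],1),np.round(r[1],1),round(r[2],1),"z",np.round(np.percentile(p[:,2],[5,50,95]),1))
rect("orange",F,W,(354,368,200,242),(8,150,150),(25,255,255),(40,90))
rect("orangeS",SF,SW,(250,315,295,325),(8,150,150),(25,255,255),(30,90))
rect("stand all",F,W,(325,370,195,245),(0,0,0),(179,255,255),(12,90))
rect("drive",F,W,(330,356,195,245),(0,0,0),(179,255,120),(45,90))
rect("pad",F,W,(238,255,222,245),(0,180,120),(8,255,255),(50,120))
rect("padS",SF,SW,(240,275,190,210),(0,180,120),(8,255,255),(50,120))
rect("dock all",F,W,(185,232,170,250),(0,0,0),(179,255,255),(15,120))
rect("dock hi",F,W,(185,232,170,250),(0,0,0),(179,255,255),(58,120))
rect("blue edge",F,W,(185,235,170,250),(100,60,60),(130,255,255),(10,120))
rect("blue edgeS",SF,SW,(240,330,150,210),(100,60,60),(130,255,255),(10,120))
rect("housing",F,W,(226,240,170,250),(0,0,0),(179,60,255),(40,120))
rect("ink",F,W,(285,303,163,182),(0,0,0),(179,255,120),(20,90))
rect("purple",F,W,(325,350,155,195),(130,60,50),(160,255,255),(10,90))
rect("turq",F,W,(335,380,260,275),(80,60,50),(100,255,255),(5,90))
c=np.hstack([cv2.resize(F[160:260,180:300],(480,400)),cv2.resize(F[190:250,320:380],(320,400))]); 
c=np.vstack([c[:,:800],np.zeros((0,800,3),np.uint8)]); save("crop0.png",c)
```

```text
orange 182 [ 530.3 -319.7] [ 18.8 119.3] 85.4 z [50.  60.7 67.5]
orangeS 719 [ 531.4 -322.2] [ 21.2 117.8] 86.7 z [34.2 55.4 62.6]
stand all 586 [ 533.3 -292.7] [ 95.4 129.9] 86.9 z [15.6 56.9 66.1]
drive 178 [ 533.3 -259.2] [ 20.  117.5] 86.3 z [49.6 60.1 66.7]
pad 95 [467.3  88.4] [23.4 50.7] 87.5 z [72.8 81.9 89.1]
padS 79 [469.2  85.9] [25.1 44.1] 89.0 z [74.9 81.4 87.3]
dock all 2512 [562.5 214.8] [143.1 239.9] 88.8 z [39.7 66.8 73.4]
dock hi 2299 [564.7 214.8] [143.1 235.6] 88.8 z [61.3 67.3 73.6]
blue edge 239 [557.7 223.1] [126.7 221.2] 88.8 z [48.2 67.5 74.9]
blue edgeS 109 [559.7 221.7] [223.8 135.9] 0.3 z [66.1 69.4 72.9]
housing 162 [613.8 139.6] [127.7  46.9] 2.0 z [52.1 59.4 68.6]
ink 144 [715.8 -83.6] [44.7 44.2] 7.5 z [25.9 35.4 56. ]
purple 224 [ 693.5 -250.3] [117.4  20.1] 14.2 z [19.2 51.6 59.9]
turq 194 [ 360.  -310.7] [117.1  18.3] 84.0 z [27.  54.5 61.2]
```

View pics/crop0.png

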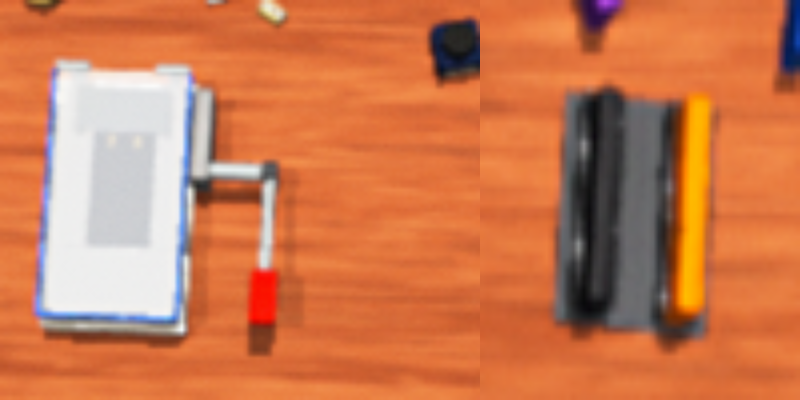

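The closer crop confirms it: orange bank in the right slot, black drive in the left slot, red pad at crop (263,297). I'll move above the pad with the fingers shut and the tool yawed 90°, so the body stays clear of the cover.

Call:
apply_moves:
  commands: [124,265,0,0,0,0.62,255,124,265,0,0,0,0.62,255,124,265,0,0,0,0.62,255,124,265,0,0,0,0.62,255,124,265,0,0,0,0.62,255]

```text
time_s: 0.72
tool_pos: [297.6, -280.8, 238.4]
tcp_rot: [0.894, 0.447, 0.0, -0.0]
contact_force: [0.8, 0.6, 0.4]
gripper_width: 40.0
finger_force: 0.0
```

Call:
apply_moves:
  commands: [124,265,0,0,0,0.62,255,124,265,0,0,0,0.62,255,124,265,0,0,0,0.62,255,124,265,0,0,0,0.62,255,124,265,0,0,0,0.62,255]

```text
time_s: 1.35
tool_pos: [421.5, -15.8, 238.6]
tcp_rot: [0.715, 0.699, 0.0, -0.0]
contact_force: [0.8, -0.9, 0.7]
gripper_width: 0.1
finger_force: 0.0
```

Call:
apply_moves:
  commands: [46,105,-110,0,0,0,255,46,105,-110,0,0,0,255,46,105,-110,0,0,0,255]

```text
time_s: 1.72
tool_pos: [465.9, 88.8, 126.1]
tcp_rot: [0.715, 0.699, -0.001, -0.001]
contact_force: [0.1, -0.5, 0.7]
gripper_width: 0.4
finger_force: 0.0
```

Call:
apply_moves:
  commands: [1,-1,-35,0,0,0,255,1,-1,-45,0,0,0,255,1,-1,-54,0,0,0,255,1,-1,-63,0,0,0,255,1,-1,-72,0,0,0,255]

```text
time_s: 2.35
tool_pos: [467.0, 85.6, 57.2]
tcp_rot: [0.716, 0.698, -0.001, -0.001]
contact_force: [-6.8, 0.8, 8.0]
gripper_width: 0.5
finger_force: 4.0
```

Call:
apply_moves:
  commands: [0,0,-6,0,0,0,255,0,0,-11,0,0,0,255,0,0,-14,0,0,0,255,0,0,-16,0,0,0,255,0,0,-17,0,0,0,255]

```text
time_s: 2.98
tool_pos: [467.8, 85.6, 40.8]
tcp_rot: [0.716, 0.698, -0.001, -0.0]
contact_force: [-10.8, 1.1, 22.2]
gripper_width: 0.2
finger_force: 12.4
```

Call:
apply_moves:
  commands: [0,0,-2,0,0,0,255,0,0,-2,0,0,0,255,0,0,-2,0,0,0,255]

```text
time_s: 3.35
tool_pos: [467.9, 85.6, 40.5]
tcp_rot: [0.716, 0.698, -0.001, -0.0]
contact_force: [-17.8, -0.6, 36.8]
gripper_width: 0.3
finger_force: 19.7
```

Call:
apply_moves:
  commands: [0,0,50,0,0,0,255,-30,-90,110,0,0,-0.18,255,-30,-150,110,0,0,-0.36,255,-30,-210,110,0,0,-0.54,255]

```text
time_s: 3.85
tool_pos: [441.1, -88.6, 145.7]
tcp_rot: [0.877, 0.48, 0.001, 0.002]
contact_force: [0.9, 0.0, 0.1]
gripper_width: 0.0
finger_force: 0.0
```

Run:
```python
from h import *
for n in("top","side"):
    d,W=grab(n); np.save(n+"W.npy",W); np.save(n+"F.npy",d["frame"])
    if n=="top": a=cv2.resize(d["frame"][150:260,170:290],(436,400))
    else: b=cv2.resize(d["frame"][110:230,220:340],(400,400))[:,:364]
save("open.png",np.hstack([a,b]))
```

```text
(no output)
```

View pics/open.png

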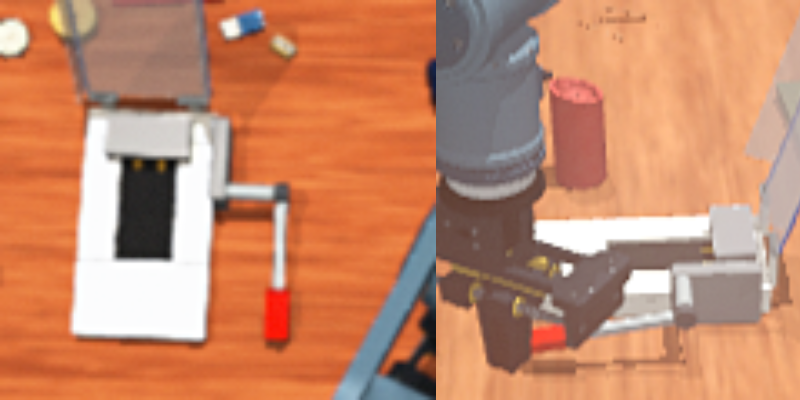

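The cover is fully open in both views. In the top crop the recess is at (145,210), the hood at (150,135) and the pad at (277,315). Next I'll measure the dock, recess and pad.

```bash
cat >> h.py <<'E'
def rect(name,F,W,box,lo,hi,zr):
    u0,u1,v0,v1=box; hsv=cv2.cvtColor(F,cv2.COLOR_RGB2HSV)
    m=np.zeros(F.shape[:2],bool); m[v0:v1,u0:u1]=cv2.inRange(hsv,np.array(lo),np.array(hi))[v0:v1,u0:u1]>0
    m&=(W[...,2]>zr[0])&(W[...,2]<zr[1])
    p=W[m]
    if len(p)<4: print(name,len(p)); return
    r=cv2.minAreaRect(p[:,:2].astype(np.float32)); print(name,len(p),np.round(r[0],1),np.round(r[1],1),round(r[2],1),"z",np.round(np.percentile(p[:,2],[5,50,95]),1),"mean",p.mean(0).round(1))
    return p
E
python3 - <<'E'
from h import *
F=np.load("topF.npy");W=np.load("topW.npy")
p=rect("white",F,W,(186,232,178,246),(0,0,140),(179,50,255),(15,45))
rect("recess",F,W,(195,225,185,225),(0,0,0),(179,255,110),(12,40))
rect("hood",F,W,(195,225,175,197),(0,0,0),(179,255,255),(48,70))
rect("pad",F,W,(238,255,222,250),(0,180,120),(8,255,255),(20,70))
m=(W[...,2]>15)&(W[...,2]<45); m[:, :186]=0;m[:,231:]=0;m[:178]=0;m[246:]=0
hsv=cv2.cvtColor(F,cv2.COLOR_RGB2HSV); m&=(hsv[...,1]<50)&(hsv[...,2]>140)
# side edges: per row extreme
L=[];Rr=[]
for v in range(186,240):
    u=np.where(m[v])[0]
    if len(u)>8: L.append(W[v,u[0],:2]);Rr.append(W[v,u[-1],:2])
for E in(L,Rr):
    E=np.array(E); c=np.polyfit(E[:,0],E[:,1],1); print("edge",c, np.polyval(c,560))
E
```

```text
white 1484 [558.7 222.6] [133.1 232.5] 88.9 z [21.8 28.8 35.2] mean [532.3 223.9  28.7]
recess 407 [575.5 223.5] [ 55.6 103.7] 89.5 z [17.2 23.1 30. ] mean [574.2 224.   23.3]
hood 293 [651.4 224.1] [ 61.  104.7] 0.9 z [50.1 55.1 66.6] mean [645.4 221.1  56.1]
pad 89 [468.3  87.3] [47.3 21.7] 1.2 z [32.1 39.7 44.8] mean [467.   87.6  39. ]
edge [-2.31810190e-02  2.99457623e+02] 286.4762525135838
edge [1.27627943e-02 1.53881538e+02] 161.02870277795313
```

Call:
apply_moves:
  commands: [90,-232,5,0,0,-1.06,139,90,-232,5,0,0,-1.06,139,90,-232,5,0,0,-1.06,139,90,-232,5,0,0,-1.06,139,90,-232,5,0,0,-1.06,139]

```text
time_s: 4.58
tool_pos: [531.4, -322.3, 148.1]
tcp_rot: [1.0, 0.03, 0.001, 0.001]
contact_force: [-0.2, 0.9, -0.3]
gripper_width: 40.0
finger_force: 0.0
```

Call:
apply_moves:
  commands: [0,0,-30,0,0,-0.1,139,0,0,-30,0,0,-0.1,139,0,0,-30,0,0,-0.1,139]

```text
time_s: 4.95
tool_pos: [530.7, -318.1, 119.3]
tcp_rot: [1.0, -0.014, 0.0, 0.0]
contact_force: [0.2, -0.4, 0.2]
gripper_width: 40.1
finger_force: 0.0
```

Run:
```python
from h import *
s=telemetry.get_state(); print(s["tool_pos"],s["tcp_rot"],s["gripper_width"],s["time_s"])
d,W=grab("side"); F=d["frame"]
rect("orange",F,W,(240,320,280,330),(8,150,150),(25,255,255),(30,90))
p=rect("orange top",F,W,(240,320,280,330),(8,150,150),(25,255,255),(58,66))
save("pre.png",cv2.resize(F[220:350,200:360],(640,520)))
```

```text
[ 530.65317087 -318.12351855  119.25715938] [ 9.99896741e-01 -1.43677070e-02  2.22398299e-04  1.62449691e-04] 40.07065165117107 4.95
orange 719 [ 531.2 -321.7] [ 21.2 118. ] 85.8 z [34.  55.2 62.7] mean [ 531.1 -325.7   51.9]
orange top 295 [ 531.6 -321.4] [ 19.5 117.3] 86.2 z [58.3 60.8 63.4] mean [ 531.4 -321.7   60.8]
```

View pics/pre.png

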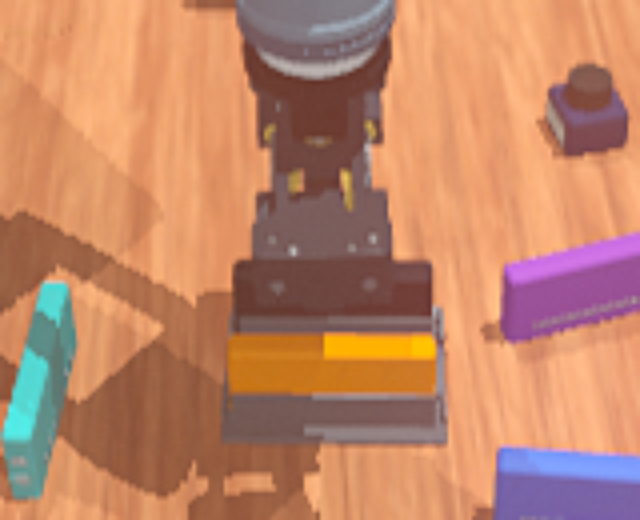

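The orange bank lies directly beneath the open fingers, at (330,360), with the drive dark behind it. The tool needs only 3 mm of correction.

Call:
apply_moves:
  commands: [1,-3,-40,0,0,-0.035,139,1,-3,-82,0,0,-0.035,139,1,-3,-82,0,0,-0.035,139,1,-3,-82,0,0,-0.035,255,1,-3,-82,0,0,-0.035,255]

```text
time_s: 5.62
tool_pos: [532.6, -322.5, 39.4]
tcp_rot: [0.999, -0.033, 0.002, 0.001]
contact_force: [0.5, 0.1, 0.0]
gripper_width: 22.1
finger_force: 0.2
```

Call:
apply_moves:
  commands: [0,0,0,0,0,0,255,0,0,0,0,0,0,255,0,0,5,0,0,0,255]

```text
time_s: 6.0
tool_pos: [531.2, -321.5, 42.2]
tcp_rot: [0.999, -0.033, 0.0, 0.0]
contact_force: [-0.2, -0.2, -1.6]
gripper_width: 18.2
finger_force: 29.0
```

Call:
apply_moves:
  commands: [0,0,35,0,0,0,255,0,0,70,0,0,0,255,-15,62,74,0,0,0.048,255,-30,122,74,0,0,0.048,255,-42,180,74,0,0,0.048,255]

```text
time_s: 6.62
tool_pos: [488.2, -140.0, 115.9]
tcp_rot: [1.0, -0.01, 0.0, 0.0]
contact_force: [1.3, 0.4, -1.6]
gripper_width: 18.0
finger_force: 29.9
```

Call:
apply_moves:
  commands: [-9,41,0,0,0,0,255,-9,41,-50,0,0,0,255,-9,41,-76,0,0,0,255,-9,41,-80,0,0,0,255,-9,41,-82,0,0,0,255]

```text
time_s: 7.25
tool_pos: [480.7, -100.9, 34.4]
tcp_rot: [1.0, -0.009, 0.0, 0.0]
contact_force: [0.4, 0.1, -1.0]
gripper_width: 17.9
finger_force: 29.9
```

Call:
apply_moves:
  commands: [0,0,-1,0,0,0,255,0,0,-2,0,0,0,255,0,0,-2,0,0,0,255]

```text
time_s: 7.62
tool_pos: [481.4, -101.0, 32.9]
tcp_rot: [1.0, -0.009, 0.001, 0.001]
contact_force: [1.8, 0.1, 4.5]
gripper_width: 17.6
finger_force: 29.9
```

Call:
apply_moves:
  commands: [0,0,-1,0,0,0,255,0,0,-2,0,0,0,255,0,0,-2,0,0,0,255]

```text
time_s: 8.0
tool_pos: [481.6, -100.8, 32.6]
tcp_rot: [1.0, -0.009, 0.001, 0.0]
contact_force: [-7.2, 3.7, 27.3]
gripper_width: 17.5
finger_force: 30.0
```

Call:
apply_moves:
  commands: [0,0,2,0,0,0,255,0,0,2,0,0,0,0,0,0,2,0,0,0,0,0,0,2,0,0,0,0,0,0,2,0,0,0,0]

```text
time_s: 8.62
tool_pos: [479.9, -100.3, 31.4]
tcp_rot: [1.0, -0.009, -0.0, -0.0]
contact_force: [-0.2, -0.8, 0.2]
gripper_width: 55.5
finger_force: 0.0
```

Call:
apply_moves:
  commands: [0,0,2,0,0,0,0,0,0,2,0,0,0,0,0,0,2,0,0,0,0,0,0,14,0,0,0,0,0,20,14,0,0,0,0]

```text
time_s: 9.25
tool_pos: [481.4, -81.5, 47.3]
tcp_rot: [1.0, -0.01, 0.001, 0.001]
contact_force: [0.6, 0.1, 0.7]
gripper_width: 87.8
finger_force: 0.0
```

Call:
apply_moves:
  commands: [0,8,0,0,0,0,0,0,16,0,0,0,0,0,24,0,0,0,0,0,32,0,0,0,0,0,40,0,0,0,0]

```text
validation failed for argument at $.co...
```

Run:
```python
from h import *
print(telemetry.get_state()["tool_pos"])
d,W=grab("side"); F=d["frame"]; g,V=grab("top")
rect("orange",F,W,(180,400,170,330),(8,150,150),(25,255,255),(5,90))
rect("orangeT",g["frame"],V,(255,345,200,260),(10,190,150),(22,255,255),(8,90))
save("tip.png",np.hstack([cv2.resize(F[180:300,200:340],(420,360)),cv2.resize(g["frame"][190:270,230:310],(360,360))]))
```

```text
[481.41956584 -81.50902664  47.32388009]
orange 648 [646.8 -81.7] [455.   58.6] 10.3 z [ 7.3 33.7 55.5] mean [ 508.5 -105.2   33.5]
orangeT 26 [ 458.3 -175.8] [ 61.7 157.8] 19.7 z [ 9.  53.6 64.5] mean [ 451.6 -117.7   49.7]
```

View pics/tip.png

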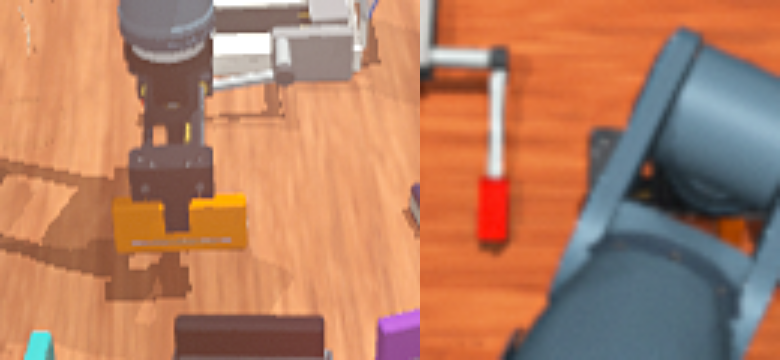

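The bank stands upright on the desk at side crop (180,222), with the -y finger in front of it. The push call was refused, so I'll resend it.

Call:
apply_moves:
  commands: [0,8,0,0,0,0,0,0,16,0,0,0,0,0,0,24,0,0,0,0,0,0,32,0,0,0,0,0,0,40,0,0,0,0,0]

```text
time_s: 9.98
tool_pos: [480.1, -39.8, 45.6]
tcp_rot: [1.0, -0.009, -0.0, -0.0]
contact_force: [-0.6, 1.2, 0.4]
gripper_width: 88.1
finger_force: 0.0
```

Run:
```python
from h import *
print(telemetry.get_state()["tool_pos"])
d,W=grab("side"); F=d["frame"]
rect("orange",F,W,(220,290,170,280),(8,150,150),(25,255,255),(5,90))
save("tip2.png",cv2.resize(F[180:300,200:340],(560,480)))
```

```text
[480.06758223 -39.81030437  45.59649917]
orange 689 [483.  -14.5] [176.8 117.9] 87.1 z [ 9.7 22.4 31. ] mean [480.3 -76.   22.2]
```

View pics/tip2.png

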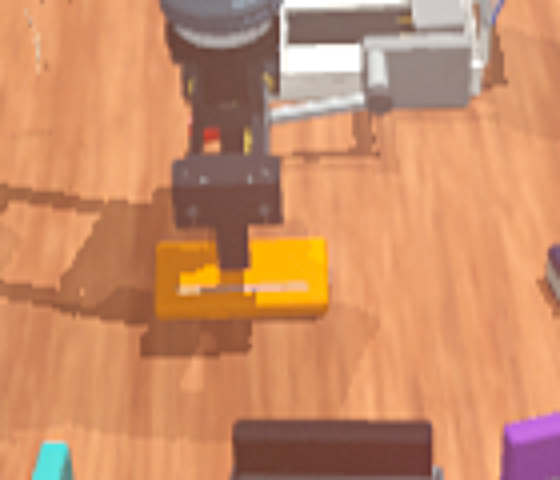

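Call:
apply_moves:
  commands: [0,0,0,0,0,0,0,0,0,0,0,0,0,0,0,0,0,0,0,0,0]

```text
time_s: 10.4
tool_pos: [480.2, -40.6, 45.7]
tcp_rot: [1.0, -0.01, 0.0, 0.0]
contact_force: [0.5, 0.1, 0.8]
gripper_width: 88.3
finger_force: 0.0
```

Run:
```python
from h import *
s=telemetry.get_state();print(s["tool_pos"],s["finger_force"],s["contact_force"])
d,W=grab("side"); F=d["frame"]
p=rect("orange",F,W,(220,290,225,280),(8,150,150),(25,255,255),(5,90))
q=p[(p[:,1]<-20)]
b=np.round(q[:,1]/6)*6
for y in np.unique(b): print(y,(b==y).sum(),np.median(q[b==y,2]).round(1),end="; ")
q=q[q[:,1]>-95];
r=cv2.minAreaRect(q[:,:2].astype(np.float32));print(r)
```

```text
[480.17277151 -40.63485187  45.67997155] 0.0 [0.51649041 0.09050915 0.79532586]
orange 589 [480.5 -71.2] [ 69.6 118.3] 89.2 z [ 8.1 16.4 19.9] mean [480.9 -72.3  15.9]
-108.0 1 56.9; -102.0 3 61.7; -96.0 56 11.0; -90.0 139 14.0; -84.0 64 17.3; -78.0 22 16.6; -72.0 48 17.8; -66.0 58 17.3; -60.0 48 16.9; -54.0 47 16.8; -48.0 49 17.0; -42.0 46 16.5; -36.0 8 14.8; ((480.57098388671875, -65.61258697509766), (58.43360900878906, 118.28099822998047), 89.16868591308594)
```

Call:
apply_moves:
  commands: [-25,-25,0,0,0,0,0,-25,-25,-25,0,0,0,0,-25,-25,-37,0,0,0,0,-25,-25,-37,0,0,0,0,-25,-25,-37,0,0,0,255]

```text
time_s: 11.08
tool_pos: [455.7, -65.4, 9.1]
tcp_rot: [1.0, -0.009, 0.0, 0.0]
contact_force: [0.1, -0.2, 0.1]
gripper_width: 80.0
finger_force: 0.0
```

Call:
apply_moves:
  commands: [0,0,0,0,0,0,255,0,0,0,0,0,0,255,0,0,0,0,0,0,255,0,0,0,0,0,0,255]

```text
time_s: 11.58
tool_pos: [455.4, -65.2, 9.0]
tcp_rot: [1.0, -0.009, 0.0, -0.0]
contact_force: [-1.3, 2.4, 5.4]
gripper_width: 55.7
finger_force: 30.0
```

Call:
apply_moves:
  commands: [0,0,50,0,0,0,255,0,0,80,0,0,0,255,5,60,80,0,0,0,255,10,120,80,0,0,0,255,15,180,80,0,0,0,255]

```text
time_s: 12.2
tool_pos: [470.0, 115.9, 88.6]
tcp_rot: [1.0, -0.01, 0.0, 0.0]
contact_force: [1.2, 0.6, -1.5]
gripper_width: 55.5
finger_force: 29.9
```

Call:
apply_moves:
  commands: [7,55,0,0,0,0,255,13,110,0,0,0,0,255,13,110,-20,0,0,0,255,13,110,-35,0,0,0,255,13,110,-35,0,0,0,255]

```text
time_s: 12.82
tool_pos: [481.6, 223.6, 51.9]
tcp_rot: [1.0, -0.01, -0.002, 0.001]
contact_force: [0.3, -0.2, -1.5]
gripper_width: 55.9
finger_force: 29.9
```

Run:
```python
from h import *
s=telemetry.get_state();print(s["tool_pos"],s["tcp_rot"],s["gripper_width"])
g,V=grab("top"); d,W=grab("side"); F=d["frame"]; T=g["frame"]
rect("orangeT",T,V,(186,240,170,260),(10,170,150),(25,255,255),(35,90))
rect("orangeS",F,W,(230,330,130,220),(10,170,150),(25,255,255),(45,90))
rect("recess",T,V,(195,225,185,225),(0,0,0),(179,255,90),(12,30))
save("dock.png",np.hstack([cv2.resize(T[160:260,170:270],(400,400)),cv2.resize(F[120:220,230:330],(400,400))]))
```

```text
[481.55527066 223.64504877  51.86058332] [ 9.99950040e-01 -9.78328581e-03 -1.98207311e-03  5.25386734e-04] 55.89765139577415
orangeT 21 [456.3 231. ] [ 7.8 28.7] 0.8 z [57.5 61.2 65.2] mean [456.9 232.3  60.9]
orangeS 259 [508.5 219. ] [ 58.7 116.2] 89.8 z [50.4 59.4 62.3] mean [519.2 210.1  58.4]
recess 57 [603.9 224.3] [57.4 42. ] 85.2 z [18.  22.8 28.2] mean [613.3 217.8  23.1]
```

View pics/dock.png

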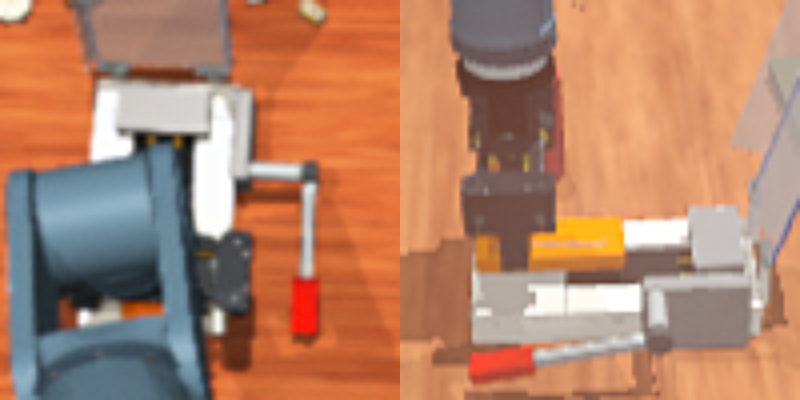

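Bank is held level over the front of the deck, aimed at the recess, at side crop (575,240). Next I'll lower it onto the deck and slide it in.

Call:
apply_moves:
  commands: [0,0,-8,0,0,0,255,0,0,-11,0,0,0,255,0,0,-12,0,0,0,255,0,0,-12,0,0,0,255]

```text
time_s: 13.42
tool_pos: [483.2, 224.6, 41.7]
tcp_rot: [1.0, -0.009, 0.0, -0.0]
contact_force: [0.0, -0.2, -1.3]
gripper_width: 55.6
finger_force: 29.9
```

Call:
apply_moves:
  commands: [5,0,-2,0,0,0,255,16,0,-2,0,0,0,255,28,0,-2,0,0,0,255,40,0,-2,0,0,0,255,48,-1,-2,0,0,0,255]

```text
time_s: 14.05
tool_pos: [532.3, 223.5, 39.7]
tcp_rot: [1.0, -0.009, 0.0, -0.0]
contact_force: [0.1, 0.5, -0.7]
gripper_width: 55.4
finger_force: 29.9
```

Call:
apply_moves:
  commands: [6,0,0,0,0,0,255,12,0,0,0,0,0,255,17,-1,0,0,0,0,255,21,-1,0,0,0,0,255,24,-1,0,0,0,0,255]

```text
time_s: 14.68
tool_pos: [555.3, 222.6, 39.7]
tcp_rot: [1.0, -0.009, -0.0, -0.0]
contact_force: [-0.6, 0.4, -2.4]
gripper_width: 55.5
finger_force: 29.9
```

Run:
```python
from h import *
s=telemetry.get_state();print(s["tool_pos"],s["contact_force"])
g,V=grab("top"); d,W=grab("side"); F=d["frame"]; T=g["frame"]
rect("orangeT",T,V,(186,240,170,260),(10,170,130),(25,255,255),(35,60))
rect("orangeS",F,W,(230,330,130,220),(10,170,130),(25,255,255),(45,60))
hsv=cv2.cvtColor(F,cv2.COLOR_RGB2HSV)
save("in.png",np.hstack([cv2.resize(T[170:240,185:255],(400,400)),cv2.resize(F[150:220,250:320],(400,400))]))
```

```text
[555.30805179 222.58542167  39.69024199] [-0.64391528  0.43379343 -2.4071613 ]
orangeT 0
orangeS 117 [572.2 217.8] [53.4 97. ] 87.3 z [45.3 47.4 50.3] mean [581.8 211.1  47.6]
```

View pics/in.png

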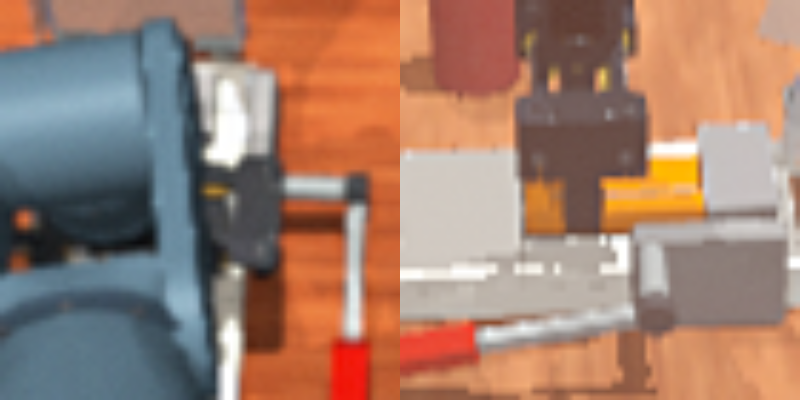

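Side crop: the bank's front is under the hood, at (700,180), and its rear end is at (525,205). Now I'll lower it gently and feel for the recess.

Call:
apply_moves:
  commands: [-1,0,-1,0,0,0,255,-1,0,-2,0,0,0,255,-1,0,-3,0,0,0,255,-1,0,-4,0,0,0,255,-1,0,-4,0,0,0,255]

```text
time_s: 15.4
tool_pos: [554.1, 222.9, 35.6]
tcp_rot: [1.0, -0.009, -0.0, -0.0]
contact_force: [-0.2, 2.8, -1.5]
gripper_width: 55.7
finger_force: 29.9
```

Call:
apply_moves:
  commands: [0,0,-1,0,0,0,255,0,0,-2,0,0,0,255,0,0,-2,0,0,0,255]

```text
time_s: 15.78
tool_pos: [554.2, 222.9, 33.7]
tcp_rot: [1.0, -0.009, 0.0, -0.0]
contact_force: [-0.0, 5.0, 0.2]
gripper_width: 55.4
finger_force: 29.9
```

Call:
apply_moves:
  commands: [0,0,0,0,0,0,120,0,0,0,0,0,0,60,0,0,0,0,0,0,40,0,0,0,0,0,0,40,0,0,40,0,0,0,40]

```text
time_s: 16.4
tool_pos: [551.2, 221.7, 70.7]
tcp_rot: [1.0, -0.009, -0.004, 0.001]
contact_force: [0.4, -0.4, -0.1]
gripper_width: 74.4
finger_force: 0.0
```

Call:
apply_moves:
  commands: [0,0,60,0,0,0,139,-30,-40,90,0,0,0,139,-55,-95,90,0,0,0,139,-80,-150,90,0,0,0,139,-84,-180,90,0,0,0,139]

```text
time_s: 17.02
tool_pos: [468.5, 40.6, 163.7]
tcp_rot: [1.0, -0.01, -0.0, 0.0]
contact_force: [0.4, 0.1, 0.0]
gripper_width: 40.2
finger_force: 0.0
```

Call:
apply_moves:
  commands: [0,0,0,0.17,0,0,139,0,0,0,0.34,0,0,139,0,0,0,0.52,0,0,139,0,0,0,0.52,0,0,139]

```text
time_s: 17.52
tool_pos: [469.9, 40.3, 162.6]
tcp_rot: [0.966, -0.012, -0.003, -0.257]
contact_force: [-0.0, 0.5, 0.5]
gripper_width: 40.0
finger_force: 0.0
```

Run:
```python
from h import *
s=telemetry.get_state();q=R.from_quat(s["tcp_rot"]);print(s["tool_pos"],q.as_matrix().round(3),s["joint_pos"].round(2))
g,V=grab("top"); d,W=grab("side"); F=d["frame"]; T=g["frame"]
rect("orangeT",T,V,(186,240,170,260),(8,150,110),(25,255,255),(30,60))
rect("orangeS",F,W,(230,330,130,220),(8,150,110),(25,255,255),(38,60))
rect("hood",T,V,(195,225,175,197),(0,0,0),(179,60,200),(48,70))
rect("white",T,V,(186,232,178,246),(0,0,140),(179,50,255),(15,45))
rect("pad",T,V,(238,255,222,250),(0,180,120),(8,255,255),(20,70))
rect("padS",F,W,(230,290,190,230),(0,180,120),(8,255,255),(10,70))
```

```text
[469.87275801  40.34118583 162.63345222] [[ 1.    -0.024  0.   ]
 [-0.021 -0.867  0.497]
 [-0.012 -0.497 -0.868]] [-0.49  0.12  1.93  0.47  1.37  0.95]
orangeT 388 [571.1 221.6] [102.6  55.2] 0.3 z [34.2 40.7 47.5] mean [569.4 222.4  40.8]
orangeS 228 [572.1 219. ] [99.5 61.5] 0.7 z [38.3 40.6 43.6] mean [569.7 219.5  40.8]
hood 55 [650.5 225.3] [105.7  60. ] 88.6 z [50.  55.  68.5] mean [653.  224.4  57.5]
white 1450 [558.5 223. ] [131.3 231.4] 89.1 z [22.4 28.7 35.3] mean [532.  224.2  28.7]
pad 61 [467.2  87.5] [46.7 22.1] 2.7 z [31.2 37.2 44. ] mean [462.4  89.8  37.6]
padS 74 [468.8  86.2] [27.7 47.6] 84.5 z [34.3 39.  43. ] mean [468.8  85.8  38.7]
```

Call:
apply_moves:
  commands: [-1,12,-60,0,0,0,139,-2,12,-69,0,0,0,139,-2,25,-92,0,0,0,139,-2,38,-115,0,0,0,139,-2,45,-128,0,0,0,139]

```text
time_s: 18.25
tool_pos: [468.4, 88.6, 36.1]
tcp_rot: [0.966, -0.008, -0.002, -0.257]
contact_force: [0.4, 0.2, 0.5]
gripper_width: 39.9
finger_force: 0.0
```

Call:
apply_moves:
  commands: [0,6,-9,0,0,0,139,0,6,-9,0,0,0,139]

```text
time_s: 18.5
tool_pos: [468.1, 94.0, 26.8]
tcp_rot: [0.966, -0.009, -0.003, -0.257]
contact_force: [0.9, -0.6, -0.3]
gripper_width: 40.4
finger_force: 0.0
```

Run:
```python
from h import *
s=telemetry.get_state();print(s["tool_pos"],s["contact_force"])
d,W=grab("side"); F=d["frame"]; g,V=grab("top"); 
save("lev.png",np.hstack([cv2.resize(F[160:230,230:300],(400,400)),cv2.resize(g["frame"][170:250,190:270],(400,400))]))
```

```text
[468.14179641  93.96288085  26.83537995] [ 0.85675992 -0.61451578 -0.3157475 ]
```

View pics/lev.png

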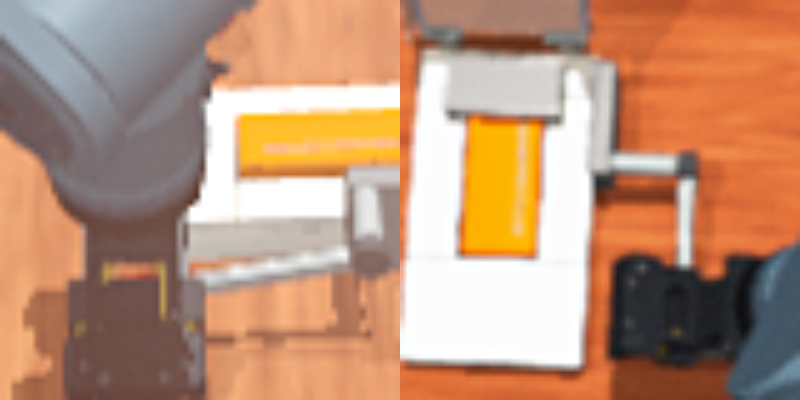

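The bank lies in the recess under the hood at top crop (500,185). The gripper body, left edge (612,300), clears the dock's cover edge at (590,300). Next I'll pinch the pad.

Call:
apply_moves:
  commands: [0,-1,-1,0,0,0,139,0,-1,-1,0,0,0,255,0,-1,-1,0,0,0,255,0,-1,-1,0,0,0,255,0,-1,-1,0,0,0,255]

```text
time_s: 19.23
tool_pos: [468.4, 93.1, 26.4]
tcp_rot: [0.966, -0.009, -0.002, -0.258]
contact_force: [0.1, 3.4, 6.7]
gripper_width: 25.6
finger_force: 29.6
```

Call:
apply_moves:
  commands: [0,0,3,0,0,0,255,0,0,6,0,0,0,255,-1,0,10,0,0,0,255,-1,0,13,0,0,0,255,-1,0,16,0,0,0,255]

```text
time_s: 19.85
tool_pos: [466.7, 93.0, 41.1]
tcp_rot: [0.966, -0.01, -0.003, -0.257]
contact_force: [3.0, 3.9, -7.0]
gripper_width: 25.5
finger_force: 29.7
```

Run:
```python
from h import *
s=telemetry.get_state();print(s["tool_pos"],s["contact_force"],s["gripper_width"])
g,V=grab("top")
p=rect("blue edge",g["frame"],V,(170,245,80,235),(100,50,60),(130,255,255),(90,320))
m=(V[...,2]>90)&(V[...,2]<330); m[:,:180]=0;m[:,232:]=0;m[:90]=0;m[215:]=0
q=V[m]; print(len(q), np.percentile(q,[2,50,98],axis=0).round(0) if len(q) else 0)
```

```text
[466.65452947  93.02129289  41.10846486] [ 2.96194543  3.85826679 -6.97897654] 25.521813834584282
blue edge 74 [633.9 220.7] [123.3  48.9] 89.1 z [158.4 282.5 288. ] mean [621.7 223.2 254.2]
2997 [[584. 150.  94.]
 [853. 232. 178.]
 [955. 323. 284.]]
```

Call:
apply_moves:
  commands: [0,0,3,0,0,0,255,0,0,6,0,0,0,255,0,0,9,0,0,0,255,1,0,12,0,0,0,255,1,0,15,0,0,0,255]

```text
time_s: 20.52
tool_pos: [467.0, 93.0, 56.2]
tcp_rot: [0.966, -0.009, -0.004, -0.257]
contact_force: [-0.2, 3.6, -5.8]
gripper_width: 25.5
finger_force: 30.3
```

Call:
apply_moves:
  commands: [0,0,3,0,0,0,255,1,0,6,0,0,0,255,1,0,8,0,0,0,255,1,0,10,0,0,0,255,1,0,11,0,0,0,255]

```text
time_s: 21.15
tool_pos: [468.7, 92.8, 67.7]
tcp_rot: [0.966, -0.009, -0.003, -0.257]
contact_force: [-3.6, 2.9, -4.4]
gripper_width: 25.5
finger_force: 30.8
```

Call:
apply_moves:
  commands: [0,0,1,0,0,0,255,0,0,2,0,0,0,255,0,0,3,0,0,0,255,0,0,3,0,0,0,255]

```text
time_s: 21.65
tool_pos: [469.2, 92.8, 70.7]
tcp_rot: [0.966, -0.009, -0.002, -0.257]
contact_force: [-2.1, 3.7, -6.4]
gripper_width: 25.5
finger_force: 30.9
```

Call:
apply_moves:
  commands: [0,0,1,0,0,0,255,0,0,2,0,0,0,255,0,0,2,0,0,0,255]

```text
time_s: 22.02
tool_pos: [469.0, 92.6, 71.1]
tcp_rot: [0.967, -0.01, -0.002, -0.256]
contact_force: [3.2, 6.6, -21.7]
gripper_width: 25.7
finger_force: 30.5
```

```bash
cat > chk.py <<'E'
from h import *
s=telemetry.get_state();print(s["tool_pos"],s["contact_force"])
g,V=grab("top");d,W=grab("side")
rect("blueT",g["frame"],V,(185,235,165,250),(100,50,60),(130,255,255),(30,150))
rect("padT",g["frame"],V,(238,255,222,250),(0,180,120),(8,255,255),(20,120))
rect("padS",d["frame"],W,(230,290,180,230),(0,180,120),(8,255,255),(20,120))
for F,P in((g["frame"],V),(d["frame"],W)):
    hsv=cv2.cvtColor(F,cv2.COLOR_RGB2HSV)
    m=(P[...,0]>445)&(P[...,0]<665)&(P[...,1]>165)&(P[...,1]<283)&(P[...,2]>45)&(P[...,2]<150)
    q=P[m]; c=np.linalg.lstsq(np.c_[q[:,:2]-[560,223],np.ones(len(q))],q[:,2],rcond=None)[0]; print("cover plane",len(q),c.round(3), np.percentile(q[:,2],[2,50,98]).round(1))
E
python3 chk.py
```

```text
[468.95337209  92.58040551  71.1227315 ] [  3.23291797   6.55555678 -21.70745047]
blueT 264 [558.5 222.9] [128.9 223.3] 88.8 z [50.2 67.9 75. ] mean [528.8 215.9  66.1]
padT 0
padS 0
cover plane 1997 [2.0000e-03 0.0000e+00 6.7327e+01] [59.5 67.3 75. ]
cover plane 1019 [1.0000e-03 1.0000e-02 6.7168e+01] [62.3 67.4 71.4]
```

At the upper stop (22 N up) with the cover plane level. Now I'll release and back out along the tool axis.

Call:
apply_moves:
  commands: [0,0,0,0,0,0,200,0,0,0,0,0,0,139,0,0,-1,0,0,0,100,0,0,-1,0,0,0,90,0,0,-1,0,0,0,90]

```text
time_s: 22.75
tool_pos: [469.8, 92.2, 72.2]
tcp_rot: [0.966, -0.009, -0.002, -0.257]
contact_force: [0.6, 0.6, -0.6]
gripper_width: 56.9
finger_force: 0.0
```

Call:
apply_moves:
  commands: [0,-8,14,0,0,0,90,0,-20,35,0,0,0,90,0,-40,70,0,0,0,90,-20,-90,100,0,0,0,90,-30,-150,120,0,0,0,90]

```text
time_s: 23.38
tool_pos: [438.9, -57.4, 193.7]
tcp_rot: [0.967, -0.008, -0.002, -0.256]
contact_force: [0.7, -0.3, 0.0]
gripper_width: 57.5
finger_force: 0.0
```

```bash
python3 chk.py
```

```text
[438.94229864 -57.44111663 193.70183731] [ 0.74832139 -0.34748469  0.00916486]
blueT 260 [559.7 222.8] [127.1 225.9] 88.5 z [50.4 68.1 76. ] mean [529.1 214.9  66.3]
padT 94 [468.8  88.6] [23.9 51.8] 86.7 z [74.3 80.9 89.7] mean [467.3  88.2  81.2]
padS 51 [476.5  86.2] [24.8 29.3] 88.7 z [75.9 79.9 84.6] mean [476.1  86.4  80.2]
cover plane 2000 [ 2.0000e-03 -3.0000e-03  6.7301e+01] [59.  67.4 75. ]
cover plane 1345 [3.0000e-03 2.1000e-02 6.7053e+01] [56.3 67.4 71.5]
```

```bash
python3 -c "
from cell import arm; print(arm.close_job())"
```

```text
the job is handed in; nothing more can be done
None
```

I handed the job in at about 23 s: the power bank lay flat in the recess under the hood. The lever is back up and the cover measured level (closed). The drive, ink bottle and candle were not touched as far as I could tell; I got no verdict back.

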